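# Spring open the double hatch of the board inspection unit

### The job

Open up the white inspection unit so that boards can be loaded: with the hatch still shut, first draw the bolt on the hatch's left-hand leaf (left as seen from the robot) all the way back, away from the robot, and then press the green release button and get clear. Let both leaves spring fully open by themselves, without touching them as they rise, leave them standing open, and do not disturb the things lying around.

Things in the scene. Friction and masses are not known exactly. Their poses are not given: they have to be found in the camera images.
- unit: White inspection unit fixed to the table, 100 mm high. Origin on the table; x away from the robot (-185 mm front to +120 back), y left (-155 to +155). Top face: front deck (x -185 to -70) with button, grey latch housing and bolt keeper, none above 125 mm; behind it the two-leaf hatch (x -69 to +89), flush with it, seam along x at y = 0. Open leaves reach z 245 mm, over the hatch only, not over the deck.
- release_top (a point): Centre of the top of the green round release button (36 mm across) at unit x -145, y -30, z 124 mm, on a grey collar (52 mm across, top at z 112 mm). Press it straight down; 75 mm of deck lie between it and the hatch.
- release (a joint): Travel of the green button in m: 0 = up, 0.008 = fully down. Springs back. Pressing takes 2 N at first, 6 to 8 N fully down; the latch lets go at 0.006 to 0.007. The right-hand leaf then rises, and with it the left-hand one if its bolt is drawn.
- bolt (a joint): Slide of the steel bolt on the left-hand leaf, in m: 0 = shot forward through the keeper on the deck, 0.034 = drawn fully back along unit +x. Free of the keeper from 0.020; draw it past 0.026. Takes about 2 N, stays where left. While the right-hand leaf is shut the left one stays shut too; if the bolt is drawn after the right leaf has opened, the left one springs up into the hand.
- bolt_grip (a point): Point to grip on the bolt's upright black knob, on its centre line, 142 mm above the table. Knob 22 mm along unit x, 16 mm along unit y; top at 157 mm above the table, leaf under it at 100 mm. With the bolt shot it is at unit x -20, y +60 mm; it moves with the bolt. Two steel guides, 22 mm high, stand on the leaf at unit x -55 and +60 mm.
- leaf_active (a joint): The right-hand leaf of the hatch (unit y < 0): angle in rad, 0 = shut and flat, 1.65 = open, just past upright, at its stop. Hinged on its outer edge; its free edge, at the seam, rises. A spring lifts it all the way in 1 to 3 s once nothing holds it, and keeps it open. Held shut by the latch. A 26 mm aluminium strip on its free edge overlaps the left leaf.
- leaf_passive (a joint): The left-hand leaf of the hatch (unit y > 0): angle in rad, 0 = shut and flat, 1.65 = open, just past upright, at its stop. Hinged on its outer edge; its free edge, at the seam, rises. A spring lifts it all the way in 1 to 3 s once nothing holds it, and keeps it open. Carries the bolt, whose knob sticks out to the left once it is open. Held by its bolt and the right leaf's strip.
- active_panel: The panel of the right-hand leaf, 158 x 123 x 8 mm; origin on the hinge line at its top face, unit (0, -128, 100) mm.
- passive_panel: The panel of the left-hand leaf, 158 x 123 x 8 mm, with the bolt; origin on the hinge line at its top face, unit (0, +128, 100) mm.
- spare_board: Loose green circuit board in a carrier, 140 x 100 x 11 mm, lying beside the unit on its left. Leave alone. Origin under its centre.
- reel: Loose blue component reel, 120 mm across, 17 mm thick, lying beside the unit on its right. Leave alone. Origin under its centre.
- paste_jar: Jar 64 mm across, 70 mm high. Leave alone. Origin under its centre.
- cleaner: Bottle 60 mm across, 160 mm high. Leave alone. Origin under its centre.
- parts_bin: Blue open bin, 150 x 100 x 60 mm. Leave alone. Origin under its centre.
- driver: Screwdriver 180 mm long lying on the table. Leave alone.
- mouse: Black computer mouse, 105 x 62 x 34 mm. Leave alone. Origin under its centre.

How it is judged:
On the way, in this order (a step that is already met when the one before it is completed fails the run):
1. the bolt is drawn back at least 26 mm while both leaves are still shut (value of joint bolt above 0.026 m and value of joint each of leaf_active, leaf_passive below 0.06 rad), for 0.2 s.
2. the release button has been pressed and the right-hand leaf springs up (value of joint leaf_active above 0.3 rad), for 0.2 s.
At the end, for the whole second after the job is handed in: Both leaves stand open past 1.4 rad and at rest (under 0.1 rad/s), the bolt is still drawn back at least 26 mm, and the button has sprung back to within 3 mm of its top (value of joint each of leaf_active, leaf_passive above 1.4 rad and value of joint bolt above 0.026 m and value of joint release below 0.003 m and velocity of joint leaf_active between -0.1 and 0.1 rad/s and velocity of joint leaf_passive between -0.1 and 0.1 rad/s); the robot touches nothing.
It fails at once if the robot touches the right-hand leaf (over 2 N) when it has risen past 0.10 rad (value of joint leaf_active above 0.1 rad and contact force between any of the fingers, the arm and active_panel above 2 N).
It fails at once if the robot touches the left-hand leaf or its bolt (over 2 N) when the leaf has risen past 0.10 rad (value of joint leaf_passive above 0.1 rad and contact force between any of the fingers, the arm and passive_panel above 2 N).
It fails at once if a bystander is moved more than 30 mm (distance of any of spare_board, reel, paste_jar, cleaner, parts_bin, driver, mouse from where it was at the start of the episode above 0.03 m).
It also fails if it takes over 40 s, if anything falls off the work surface, if the arm or the gripper's body presses on something with over 40 N, if the wrist force passes 120 N, or if a joint passes its speed limit or range.

### The arm

A 6-joint arm with a two-finger parallel gripper is mounted at the origin on the work surface. World frame = base frame: x ahead of the robot, y to its left, z up, the work surface at z = 0. Lengths are in m, angles in rad, forces in N, time in s.
With the tool pointing down it reaches from about 0.3 to 0.85 m from the base axis. Payload 4.2 kg.
Tool frame: the origin (TCP) lies between the finger pads; the fingertips stand 22 mm ahead of it and the grasp point (between the pads) lies 3 mm ahead of it (env.tip_reach is the distance from the TCP to the fingertips, in m); x points along the fingers, z is the direction in which the jaws open and shut, and the axes are right-handed (so a half turn about x gives the same grasp; the last joint's range is limited). The gripper opens to 91 mm and grips with 3 to 60 N. Pads are 32 mm wide; open, the fingers measure 118 mm over their backs; the gripper's body (76 mm by 178 mm) begins 60 mm behind the grasp point.
Start: joints at [1.261, 0.32, 1.565, -0, 1.257, -0.02], TCP at [0.164, 0.551, 0.236] pointing down, gripper open.
Joint ranges: [-3.11, 3.11], [-0.84, 2.01], [0.21, 2.61], [-1.34, 4.49], [0.05, 2.63], [-2.56, 2.56]. Speed limits (rad/s): [2.57, 2.57, 3.14, 3.14, 3.14, 3.14].

### API

Orientations are given as a 3x3 rotation matrix whose columns are the frame's x, y, z axes.
In Python, from cell import env gives the robot as it stands.
- The arm moves only by the tool jog_arm, never from a script. Its argument "moves" is a list of rows, each an object with "xyz": the shift along the tool's x, y, z in m, a list of three; "rotation": the turn, a rotation vector about the tool's x, y, z in degrees, a list of three; "gripper": the finger opening in m, from 0 to 0.0912. In form: [{"xyz": [dx, dy, dz], "rotation": [rx, ry, rz], "gripper": gripper}, ...]. A call has exactly 8 rows; each row shifts and turns the pose as measured when the row begins, along the tool's axes as they then stand; what a row does not reach is not made up. A row lasts 1/8 s, in which the tool goes at most 62.5 mm and 10.7 degrees, less where a joint would pass 70% of its speed; a pose out of reach is approached as far as the arm can. A call with a gripper value outside its range is refused whole. The fingers move at their own pace and stop on an object; "squeeze" is the grip in N (left out, the last holds). Time passes only in rows, so rows that do not move let the fingers close, or fill a call up. It gives the time, the measured TCP pose, the force and the opening at its end, in the units of the state.
- env.observe(): the state, without advancing time (a new reading comes with each control period).
- env.read_camera(name): name is "scene" or "side" or "wrist"; returns a dict with "pixels" (420x560x3 uint8, red, green, blue), "intrinsics" (3x3 intrinsics, pixels), "dist_coeffs" ([k1, k2, p1, p2, k3] as OpenCV has them; the pictures are not rectified), "xyz" and "orientation" of the camera in the world; the wrist camera has in their place "T_tool_cam" (4x4, takes a point from camera to tool coordinates, whose origin is the TCP and whose axes are the tool frame's). Camera axes: x right, y down, z forward; pixel columns grow to the right and rows downward; lengths in m; the calibration is good to about 2 mm. A picture is of the moment at which its call begins: read the wrist's pose just before it. There is no depth.
- env.finish_job(): hands the job in, once; it reports no verdict.
The state is a dict: "t": time; "qpos": joint angles; "joint_velocities": joint speeds; "effort": joint torques, N m; "eef_pos": TCP position; "tcp_rot": TCP orientation; "force": force on the tool from outside, world axes, zero at the start; "torque": the same for the moment, N m; "opening": opening from 0.0 (shut) to 1.0 (fully open).
Only numpy, scipy, OpenCV 4.12 (cv2) and the standard library are available. Lean on these libraries where they do the work, as an engineer would, in place of code of your own. Each camera call takes 0.05 s, during which the arm holds its last target. There are 200 camera calls.

## Working session

There is one attempt and no reset: what is moved stays moved. The work goes in short steps, Python scripts to look and compute and a tool call to move; the robot and the scene stay as the last step left them, time stands still between calls to the robot, and variables do not carry over. Pictures are saved under pics/ and viewed, on a budget of 10 in all, crops included, one or two more only if the job needs it, and the job is handed in when it is done.

Besides the shell and the picture viewer there is one more tool, called as name([rows], argument=value, ...), one row to a line, values as JSON. jog_arm: Moves the arm, as the interface text tells. Its arguments: {"type":"object","properties":{"moves":{"type":"array"},"squeeze":{"type":"number"}},"required":["moves"]}

```bash
mkdir -p pics
python3 - <<'E'
from cell import env
import cv2,numpy as np
o=env.observe();print(o['t'],o['eef_pos'],o['tcp_rot'])
for n in['scene','side']:
    c=env.read_camera(n);cv2.imwrite(f'pics/{n}.png',c['pixels'][:,:,::-1]);print(n,c['intrinsics'],c['dist_coeffs'],c['xyz'],c['orientation'])
a=cv2.imread('pics/scene.png')
E
```

```text
0.0 [0.16419218 0.55059949 0.23512928] [[-4.66470266e-04 -9.58307831e-01  2.85737437e-01]
 [-1.63177437e-03  2.85737818e-01  9.58306442e-01]
 [-9.99998560e-01 -1.92375651e-05 -1.69703035e-03]]
scene [[448.36935136   0.         272.29934184]
 [  0.         448.36935136 213.9080713 ]
 [  0.           0.           1.        ]] [-0.01573488  0.          0.          0.          0.        ] [1.11759941 0.73819138 1.12055714] [[-0.79186309  0.43179125 -0.43186708]
 [ 0.61039687  0.58183497 -0.53747905]
 [ 0.01919662 -0.68922013 -0.72429766]]
side [[534.44970142   0.         274.85369067]
 [  0.         534.44970142 207.59320224]
 [  0.           0.           1.        ]] [0.05863274 0.         0.         0.         0.        ] [ 1.40508123 -0.85292844  0.99529917] [[ 0.6801591   0.4419074  -0.58489439]
 [ 0.7327265  -0.38559839  0.5607368 ]
 [ 0.02225941 -0.80995786 -0.58606551]]
```

View pics/scene.png

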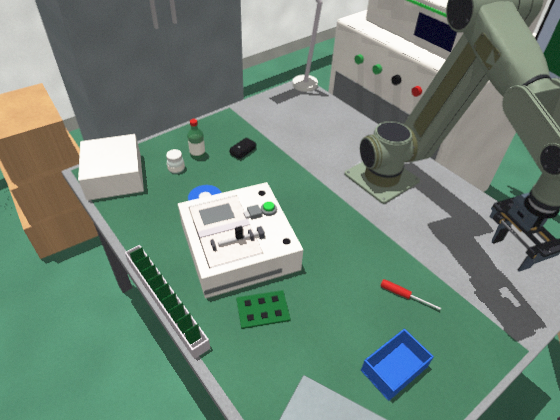

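View pics/side.png

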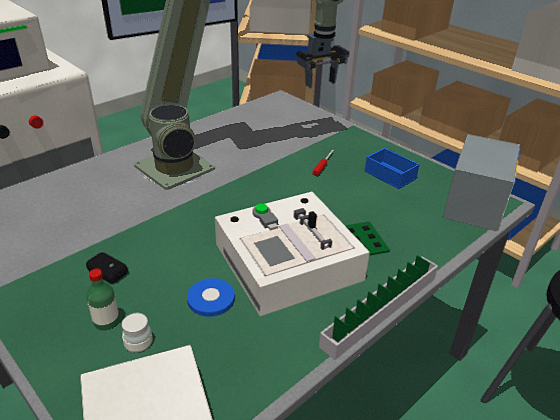

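The scene view shows the unit, with the button near (269,208) and the knob near (239,232). In the side view the button is at (262,209) and the knob at (312,220). I'll zoom both in one picture.

Run:
```python
import cv2,numpy as np
a=cv2.imread('pics/scene.png')[175:300,170:310];b=cv2.imread('pics/side.png')[185:315,205:375]
A=cv2.resize(a,None,fx=2.8,fy=2.8,interpolation=cv2.INTER_CUBIC);B=cv2.resize(b,None,fx=2.3,fy=2.3,interpolation=cv2.INTER_CUBIC)
h=max(A.shape[0],B.shape[0]);A=cv2.copyMakeBorder(A,0,h-A.shape[0],0,10,0);B=cv2.copyMakeBorder(B,0,h-B.shape[0],0,0,0)
cv2.imwrite('pics/z.png',np.hstack([A,B]))
```

```text
(no output)
```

View pics/z.png

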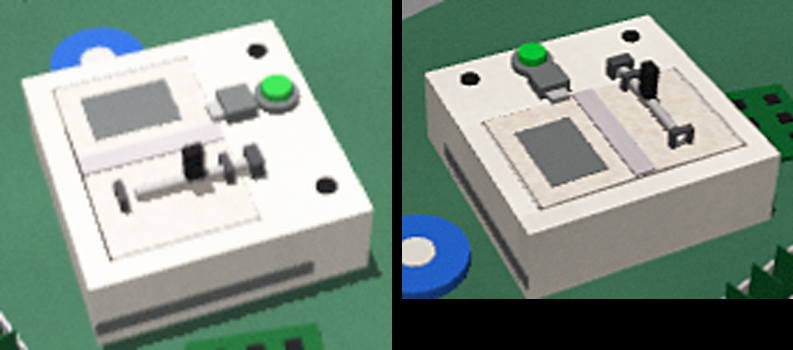

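```bash
cat > h.py <<'E'
import cv2,numpy as np
from scipy.optimize import least_squares
from scipy.spatial.transform import Rotation as R
def proj(P,K,d,pos,O):
    return cv2.projectPoints(((np.asarray(P,float)-pos)@O).reshape(-1,1,3),np.zeros(3),np.zeros(3),K,np.asarray(d,float))[0][:,0]
def toW(U,p):
    c,s=np.cos(p[2]),np.sin(p[2]);U=np.asarray(U,float)
    return np.c_[p[0]+c*U[:,0]-s*U[:,1],p[1]+s*U[:,0]+c*U[:,1],U[:,2]]
E
python3 - <<'E'
from h import *
from cell import env
U=np.array([[-185,-155,100],[-185,155,100],[120,155,100],[120,-155,100],[-145,-30,124],[-20,60,155]])/1e3
s=np.array([[271,22],[371,210],[92,290],[24,82],[276,86],[193,147]])/2.8+[170,175]
d=(np.array([[426,73],[650,16],[778,155],[530,232],[532,52],[650,65]])-[402,0])/2.3+[205,185]
C=[(env.read_camera(n),v) for n,v in(('scene',s),('side',d))]
f=lambda p:np.concatenate([(proj(toW(U,p),c['intrinsics'],c['dist_coeffs'],c['xyz'],c['orientation'])-v).ravel() for c,v in C])
r=least_squares(f,[.5,0,0],loss='soft_l1');print(r.x,np.degrees(r.x[2]),f(r.x).reshape(-1,2).round(1))
np.save('p.npy',r.x)
o=env.observe();T=o['eef_pos']
# target: pointing down, tool z along unit y (jaws across 16mm width)
y=r.x[2];zt=np.array([-np.sin(y),np.cos(y),0]);xt=np.array([0,0,-1.]);D=np.c_[xt,np.cross(zt,xt),zt]
print('grip,but',toW([[-.02,.06,.142],[-.145,-.03,.124]],r.x))
print('rotvec deg',np.degrees(R.from_matrix(o['tcp_rot'].T@D).as_rotvec()))
E
```

```text
[ 0.65451774 -0.05494866 -0.30006131] -17.192246773414443 [[ 0.2 -1.1]
 [ 0.7 -0.8]
 [-1.4 -0.6]
 [-1.1 -1.3]
 [ 0.2 -1.4]
 [-0.   0.4]
 [-0.  -0.7]
 [ 0.  -1.1]
 [ 1.8 -0.8]
 [ 0.1  0.6]
 [ 0.8 -1.5]
 [ 0.1  0.5]]
grip,but [[ 0.6531461   0.00828202  0.142     ]
 [ 0.50712921 -0.04074929  0.124     ]]
rotvec deg [ 5.88001249e-01 -6.11377310e-02  2.23613760e-04]
```

jog_arm([
  {"xyz":[0,-0.05,-0.03],"rotation":[0.6,0,0],"gripper":0.0912},
  {"xyz":[0,-0.05,-0.03],"rotation":[0,0,0],"gripper":0.0912},
  {"xyz":[0,-0.05,-0.03],"rotation":[0,0,0],"gripper":0.0912},
  {"xyz":[0,-0.05,-0.03],"rotation":[0,0,0],"gripper":0.0912},
  {"xyz":[0,-0.05,-0.03],"rotation":[0,0,0],"gripper":0.0912},
  {"xyz":[0,-0.05,-0.03],"rotation":[0,0,0],"gripper":0.0912},
  {"xyz":[0,-0.05,-0.03],"rotation":[0,0,0],"gripper":0.0912},
  {"xyz":[0,-0.05,-0.03],"rotation":[0,0,0],"gripper":0.0912},
], squeeze=20)

```text
t: 1.2
eef_pos: [0.4835, 0.1973, 0.2344]
tcp_rot: [[0.001, -0.958, 0.288], [0.0, 0.288, 0.958], [-1.0, -0.001, 0.001]]
force: [-0.3, 1.1, -0.4]
opening: 1.004
```

```bash
cat >> h.py <<'E'
def delta(env,u,p):
    "tool shift to bring TCP to unit point u, and turn (deg) to point down, jaws along unit y"
    o=env.observe();y=p[2];zt=np.array([-np.sin(y),np.cos(y),0]);xt=np.array([0,0,-1.]);D=np.c_[xt,np.cross(zt,xt),zt]
    Rt=o['tcp_rot'];print('t',o['t'],'tcp',np.round(o['eef_pos'],4),'F',np.round(o['force'],1),'open',o['opening'])
    print('shift',np.round(Rt.T@(toW([u],p)[0]-o['eef_pos']),4),'turn',np.degrees(R.from_matrix(Rt.T@D).as_rotvec()).round(2))
E
python3 -c "
from h import *;from cell import env
delta(env,[-.02,.06,.235],np.load('p.npy'))"
```

```text
t 1.2 tcp [0.4835 0.1973 0.2344] F [-0.3  1.1 -0.4] open 1.00434127866716
shift [-0.0005 -0.2169 -0.1322] turn [0.47 0.04 0.05]
```

jog_arm([
  {"xyz":[0,-0.045,-0.028],"rotation":[0.5,0,0],"gripper":0.0912},
  {"xyz":[0,-0.045,-0.028],"rotation":[0,0,0],"gripper":0.0912},
  {"xyz":[0,-0.045,-0.028],"rotation":[0,0,0],"gripper":0.0912},
  {"xyz":[0,-0.045,-0.028],"rotation":[0,0,0],"gripper":0.0912},
  {"xyz":[0,-0.04,-0.02],"rotation":[0,0,0],"gripper":0.0912},
  {"xyz":[0,0,0],"rotation":[0,0,0],"gripper":0.0912},
  {"xyz":[0,0,0],"rotation":[0,0,0],"gripper":0.0912},
  {"xyz":[0,0,0],"rotation":[0,0,0],"gripper":0.0912},
])

```text
t: 2.2
eef_pos: [0.66, -0.0037, 0.2318]
tcp_rot: [[-0.002, -0.953, 0.302], [0.002, 0.302, 0.953], [-1.0, 0.003, 0.001]]
force: [-0.3, 0.3, 0.1]
opening: 1.001
```

Run:
```python
from h import *
from cell import env
p=np.load('p.npy');delta(env,[-.02,.06,.150],p)
o=env.observe();c=env.read_camera('wrist');im=c['pixels'][:,:,::-1].copy()
T=c['T_tool_cam'];O=o['tcp_rot']@T[:3,:3];pos=o['tcp_rot']@T[:3,3]+o['eef_pos']
U=[[-.02+a*.011,.06+b*.008,.157] for a in(-1,1) for b in(-1,1)]+[[-.145,-.03,.124],[-.185,.155,.1]]
cv2.imwrite('pics/w_raw.png',im)
q=proj(toW(U,p),c['intrinsics'],c['dist_coeffs'],pos,O);print(q.round(0))
for a in q: 
    if abs(a).max()<2000: cv2.drawMarker(im,tuple(int(v) for v in a),(0,0,255),0,8)
cv2.imwrite('pics/w1.png',im)
```

```text
t 2.2 tcp [ 0.66   -0.0037  0.2318] F [-0.3  0.3  0.1] open 1.000838837621526
shift [0.0819 0.0099 0.0092] turn [-0.36  0.06 -0.15]
[[277. 196.]
 [298. 195.]
 [277. 224.]
 [298. 224.]
 [169.  42.]
 [402.  -5.]]
```

View pics/w1.png

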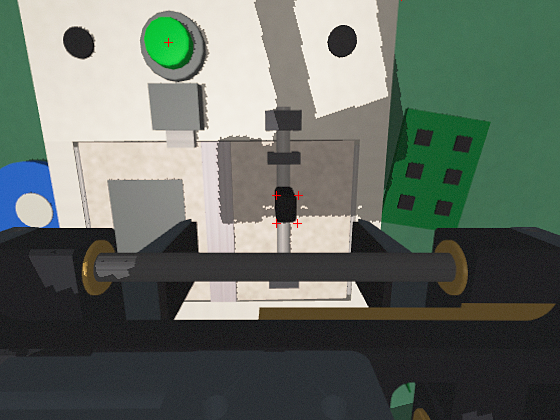

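The wrist view puts the knob at about (285,205) and the button at about (168,42). Both are within a few pixels of the fitted pose, so I'm descending.

jog_arm([
  {"xyz":[0,0.011,0.008],"rotation":[-0.4,0,0],"gripper":0.0912},
  {"xyz":[0,0,0],"rotation":[0,0,0],"gripper":0.0912},
  {"xyz":[0.03,0,0],"rotation":[0,0,0],"gripper":0.0912},
  {"xyz":[0.03,0,0],"rotation":[0,0,0],"gripper":0.0912},
  {"xyz":[0.02,0,0],"rotation":[0,0,0],"gripper":0.0912},
  {"xyz":[0,0,0],"rotation":[0,0,0],"gripper":0.0912},
  {"xyz":[0,0,0],"rotation":[0,0,0],"gripper":0.07},
  {"xyz":[0,0,0],"rotation":[0,0,0],"gripper":0.06},
])

```text
t: 3.25
eef_pos: [0.6509, 0.0125, 0.1549]
tcp_rot: [[0.005, -0.957, 0.288], [0.002, 0.288, 0.957], [-1.0, -0.005, 0.003]]
force: [-0.9, -1.1, -0.3]
opening: 0.81
```

```bash
python3 -c "
from h import *;from cell import env
delta(env,[-.02,.06,.147],np.load('p.npy'))"
```

```text
t 3.25 tcp [0.6509 0.0125 0.1549] F [-0.9 -1.1 -0.3] open 0.810439035957377
shift [ 0.0079 -0.0033 -0.0034] turn [0.43 0.19 0.27]
```

jog_arm([
  {"xyz":[0.007,-0.001,-0.004],"rotation":[0.4,0,0],"gripper":0.05},
  {"xyz":[0,0,0],"rotation":[0,0,0],"gripper":0.0},
  {"xyz":[0,0,0],"rotation":[0,0,0],"gripper":0.0},
  {"xyz":[0,0,0],"rotation":[0,0,0],"gripper":0.0},
  {"xyz":[0,0,0],"rotation":[0,0,0],"gripper":0.0},
  {"xyz":[0,0,0],"rotation":[0,0,0],"gripper":0.0},
  {"xyz":[0,0,0],"rotation":[0,0,0],"gripper":0.0},
  {"xyz":[0,0,0],"rotation":[0,0,0],"gripper":0.0},
], squeeze=15)

```text
t: 4.25
eef_pos: [0.6515, 0.0078, 0.1491]
tcp_rot: [[0.008, -0.955, 0.295], [0.001, 0.295, 0.955], [-1.0, -0.008, 0.003]]
force: [1.0, 0.9, -0.0]
opening: 0.181
```

```bash
python3 -c "
from h import *;from cell import env
delta(env,[.014,.06,.148],np.load('p.npy'))"
```

```text
t 4.25 tcp [0.6515 0.0078 0.1491] F [ 1.   0.9 -0. ] open 0.18051498035803454
shift [ 0.0014 -0.0354  0.0009] turn [0.02 0.19 0.44]
```

Gripped: opening 0.18 is about 16.5 mm, which matches the knob. Now I'll draw the bolt.

jog_arm([
  {"xyz":[0,-0.007,0],"rotation":[0,0,0],"gripper":0.0},
  {"xyz":[0,-0.007,0],"rotation":[0,0,0],"gripper":0.0},
  {"xyz":[0,-0.007,0],"rotation":[0,0,0],"gripper":0.0},
  {"xyz":[0,-0.007,0],"rotation":[0,0,0],"gripper":0.0},
  {"xyz":[0,-0.006,0],"rotation":[0,0,0],"gripper":0.0},
  {"xyz":[0,-0.004,0],"rotation":[0,0,0],"gripper":0.0},
  {"xyz":[0,0,0],"rotation":[0,0,0],"gripper":0.0},
  {"xyz":[0,0,0],"rotation":[0,0,0],"gripper":0.0},
])

```text
t: 5.25
eef_pos: [0.6837, -0.0028, 0.1479]
tcp_rot: [[-0.011, -0.955, 0.295], [0.004, 0.295, 0.955], [-1.0, 0.011, 0.001]]
force: [-2.0, 1.8, 2.2]
opening: 0.171
```

```bash
python3 -c "
from h import *;from cell import env
delta(env,[.014,.06,.148],np.load('p.npy'))"
```

```text
t 5.25 tcp [ 0.6837 -0.0028  0.1479] F [-2.   1.8  2.2] open 0.17096130118329317
shift [-0.0001 -0.0015  0.0016] turn [ 0.01  0.04 -0.64]
```

The TCP moved 34 mm. I'll release, lift and look.

jog_arm([
  {"xyz":[0,0,0],"rotation":[0,0,0],"gripper":0.05},
  {"xyz":[0,0,0],"rotation":[0,0,0],"gripper":0.06},
  {"xyz":[0,0,0],"rotation":[0,0,0],"gripper":0.06},
  {"xyz":[-0.03,0,0],"rotation":[0,0,0],"gripper":0.06},
  {"xyz":[-0.04,0,0],"rotation":[0,0,0],"gripper":0.06},
  {"xyz":[-0.02,0.02,0],"rotation":[0,0,0],"gripper":0.06},
  {"xyz":[0,0.03,-0.02],"rotation":[0,0,0],"gripper":0.06},
  {"xyz":[0,0,0],"rotation":[0,0,0],"gripper":0.06},
])

```text
t: 6.25
eef_pos: [0.633, -0.0087, 0.2404]
tcp_rot: [[-0.003, -0.955, 0.296], [0.003, 0.296, 0.955], [-1.0, 0.004, 0.002]]
force: [0.5, 0.6, 0.8]
opening: 0.657
```

Run:
```python
from h import *
from cell import env
p=np.load('p.npy');delta(env,[-.145,-.03,.190],p)
o=env.observe();c=env.read_camera('wrist');im=c['pixels'][:,:,::-1].copy()
T=c['T_tool_cam'];O=o['tcp_rot']@T[:3,:3];pos=o['tcp_rot']@T[:3,3]+o['eef_pos']
U=[[.014+a*.011,.06+b*.008,.157] for a in(-1,1) for b in(-1,1)]+[[-.145,-.03,.124]]
for a in proj(toW(U,p),c['intrinsics'],c['dist_coeffs'],pos,O): cv2.drawMarker(im,tuple(int(v) for v in a),(0,0,255),0,8)
cv2.imwrite('pics/w2.png',im)
```

```text
t 6.25 tcp [ 0.633  -0.0087  0.2404] F [0.5 0.6 0.8] open 0.657172659820786
shift [ 0.0508  0.1105 -0.0679] turn [-0.05  0.09 -0.24]
```

View pics/w2.png

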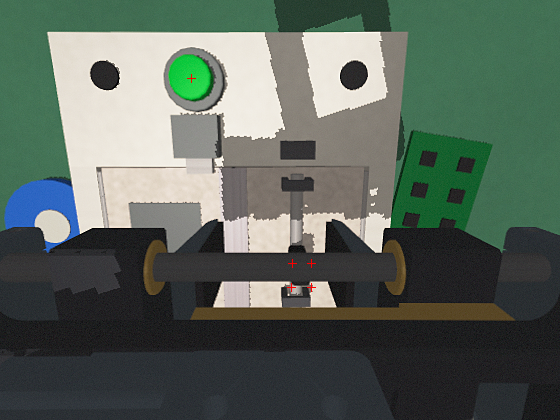

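The bolt's nose now ends at the first guide (296,178), clear of the keeper (297,150). The knob is at about (298,265), close to its predicted fully drawn place. The button marker fits at (190,78). I'll move over the button with the gripper shut and confirm the bolt in the fixed cameras.

jog_arm([
  {"xyz":[0,0.03,-0.02],"rotation":[0,0,0],"gripper":0.0},
  {"xyz":[0,0.03,-0.02],"rotation":[0,0,0],"gripper":0.0},
  {"xyz":[0,0.03,-0.02],"rotation":[0,0,0],"gripper":0.0},
  {"xyz":[0.01,0.02,-0.01],"rotation":[0,0,0],"gripper":0.0},
  {"xyz":[0.02,0.006,0],"rotation":[0,0,0],"gripper":0.0},
  {"xyz":[0,0,0],"rotation":[0,0,0],"gripper":0.0},
  {"xyz":[0,0,0],"rotation":[0,0,0],"gripper":0.0},
  {"xyz":[0,0,0],"rotation":[0,0,0],"gripper":0.0},
])

```text
t: 7.3
eef_pos: [0.5088, -0.0416, 0.2097]
tcp_rot: [[0.008, -0.955, 0.296], [0.003, 0.296, 0.955], [-1.0, -0.007, 0.005]]
force: [0.3, 1.0, -0.5]
opening: 0.006
```

Run:
```python
from h import *
from cell import env
p=np.load('p.npy');delta(env,[-.145,-.03,.155],p)
L=[]
for n in('scene','side'):
    c=env.read_camera(n);im=cv2.resize(c['pixels'][:,:,::-1],None,fx=3,fy=3,interpolation=cv2.INTER_CUBIC)
    for u,col in(([.014,.06,.157],(0,0,255)),([.006,.06,.157],(255,0,0))):
        q=proj(toW([u],p),c['intrinsics'],c['dist_coeffs'],c['xyz'],c['orientation'])[0]*3
        cv2.drawMarker(im,tuple(int(v) for v in q),col,1,9)
    x,y=int(q[0]),int(q[1]);L.append(im[y-200:y+200,x-200:x+200])
cv2.imwrite('pics/b.png',np.hstack(L))
```

```text
t 7.3 tcp [ 0.5088 -0.0416  0.2097] F [ 0.3  1.  -0.5] open 0.0062306511251524
shift [0.0547 0.0022 0.0001] turn [-0.    0.28  0.38]
```

View pics/b.png

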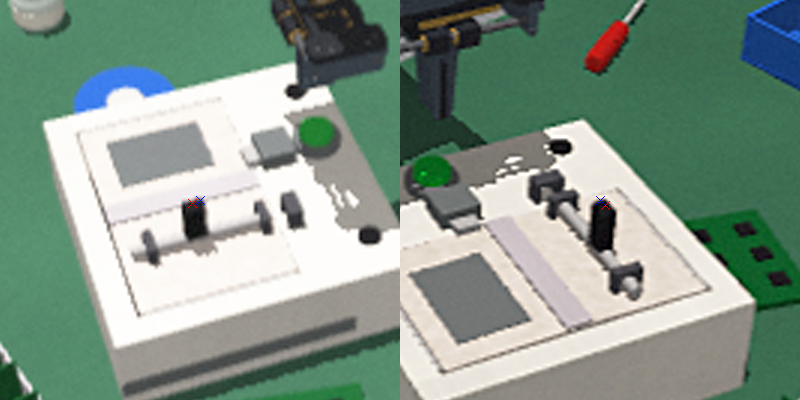

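Both fixed views put the knob at the fully drawn marker: scene crop (194,205), side crop (602,205). The leaves are flat. Now I'll press the button.

jog_arm([
  {"xyz":[0.02,0.002,0],"rotation":[0,0.3,0.4],"gripper":0.0},
  {"xyz":[0.02,0,0],"rotation":[0,0,0],"gripper":0.0},
  {"xyz":[0.014,0,0],"rotation":[0,0,0],"gripper":0.0},
  {"xyz":[0.006,0,0],"rotation":[0,0,0],"gripper":0.0},
  {"xyz":[0.004,0,0],"rotation":[0,0,0],"gripper":0.0},
  {"xyz":[0.003,0,0],"rotation":[0,0,0],"gripper":0.0},
  {"xyz":[0.003,0,0],"rotation":[0,0,0],"gripper":0.0},
  {"xyz":[0.002,0,0],"rotation":[0,0,0],"gripper":0.0},
])

```text
t: 8.4
eef_pos: [0.5096, -0.0411, 0.1406]
tcp_rot: [[0.006, -0.955, 0.295], [-0.001, 0.295, 0.955], [-1.0, -0.006, 0.001]]
force: [-1.7, -0.2, 4.5]
opening: 0.009
```

Run:
```python
from h import *
from cell import env
p=np.load('p.npy');delta(env,[-.145,-.03,.138],p)
c=env.read_camera('side');cv2.imwrite('pics/s2.png',cv2.resize(c['pixels'][130:330,180:420,::-1],None,fx=2,fy=2))
```

```text
t 8.4 tcp [ 0.5096 -0.0411  0.1406] F [-1.7 -0.2  4.5] open 0.008833933215540985
shift [ 0.0025  0.0025 -0.0004] turn [0.01 0.05 0.35]
```

jog_arm([
  {"xyz":[0.003,0,0],"rotation":[0,0,0],"gripper":0.0},
  {"xyz":[0.003,0,0],"rotation":[0,0,0],"gripper":0.0},
  {"xyz":[0.003,0,0],"rotation":[0,0,0],"gripper":0.0},
  {"xyz":[0,0,0],"rotation":[0,0,0],"gripper":0.0},
  {"xyz":[-0.02,0,0],"rotation":[0,0,0],"gripper":0.0},
  {"xyz":[-0.03,0.02,0],"rotation":[0,0,0],"gripper":0.0},
  {"xyz":[-0.03,0.03,0],"rotation":[0,0,0],"gripper":0.0},
  {"xyz":[-0.03,0.03,0],"rotation":[0,0,0],"gripper":0.0},
])

```text
t: 9.45
eef_pos: [0.4342, -0.0172, 0.2501]
tcp_rot: [[0.017, -0.955, 0.297], [-0.001, 0.297, 0.955], [-1.0, -0.016, 0.004]]
force: [-0.1, -0.9, -0.4]
opening: 0.003
```

jog_arm([
  {"xyz":[-0.03,0.03,0],"rotation":[0,0,0],"gripper":0.0},
  {"xyz":[-0.02,0.02,0],"rotation":[0,0,0],"gripper":0.0},
  {"xyz":[0,0,0],"rotation":[0,0,0],"gripper":0.0},
  {"xyz":[0,0,0],"rotation":[0,0,0],"gripper":0.0},
  {"xyz":[0,0,0],"rotation":[0,0,0],"gripper":0.0},
  {"xyz":[0,0,0],"rotation":[0,0,0],"gripper":0.0},
  {"xyz":[0,0,0],"rotation":[0,0,0],"gripper":0.0},
  {"xyz":[0,0,0],"rotation":[0,0,0],"gripper":0.0},
])

```text
t: 10.45
eef_pos: [0.3861, -0.0023, 0.2995]
tcp_rot: [[0.02, -0.955, 0.297], [-0.002, 0.297, 0.955], [-1.0, -0.02, 0.004]]
force: [-0.4, -1.0, -0.1]
opening: 0.004
```

jog_arm([
  {"xyz":[0,0,0],"rotation":[0,0,0],"gripper":0.0},
  {"xyz":[0,0,0],"rotation":[0,0,0],"gripper":0.0},
  {"xyz":[0,0,0],"rotation":[0,0,0],"gripper":0.0},
  {"xyz":[0,0,0],"rotation":[0,0,0],"gripper":0.0},
  {"xyz":[0,0,0],"rotation":[0,0,0],"gripper":0.0},
  {"xyz":[0,0,0],"rotation":[0,0,0],"gripper":0.0},
  {"xyz":[0,0,0],"rotation":[0,0,0],"gripper":0.0},
  {"xyz":[0,0,0],"rotation":[0,0,0],"gripper":0.0},
])

```text
t: 11.45
eef_pos: [0.3861, -0.0023, 0.2996]
tcp_rot: [[0.02, -0.955, 0.297], [-0.002, 0.297, 0.955], [-1.0, -0.02, 0.005]]
force: [-0.6, 0.5, 0.4]
opening: 0.004
```

Run:
```python
from h import *
from cell import env
L=[cv2.resize(env.read_camera(n)['pixels'][:,:,::-1][y:y+220,x:x+220],(400,400)) for n,x,y in(('scene',120,110),('side',180,110))]
cv2.imwrite('pics/e.png',np.hstack(L))
```

```text
(no output)
```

View pics/e.png

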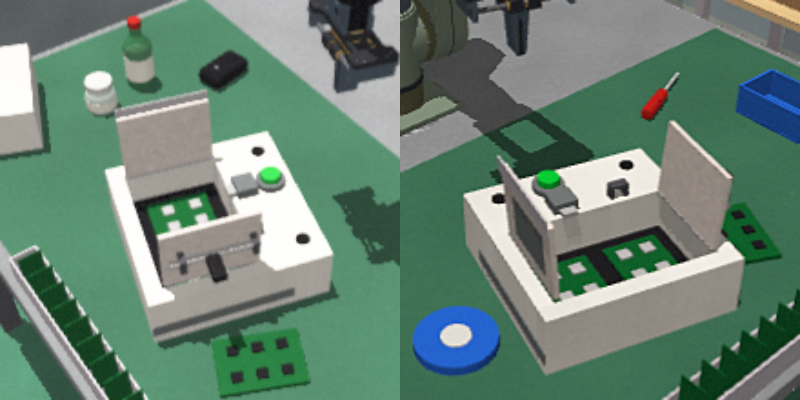

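Both leaves stand open: in the crops the right leaf is at (165,135) and the left at (212,245). The button is up and the surrounding objects are in place. I'll wait one more second, check nothing moves, then hand in.

```bash
python3 -c "
from cell import env;import cv2
cv2.imwrite('pics/f0.png',env.read_camera('side')['pixels'])"
```

jog_arm([
  {"xyz":[0,0,0],"rotation":[0,0,0],"gripper":0.0},
  {"xyz":[0,0,0],"rotation":[0,0,0],"gripper":0.0},
  {"xyz":[0,0,0],"rotation":[0,0,0],"gripper":0.0},
  {"xyz":[0,0,0],"rotation":[0,0,0],"gripper":0.0},
  {"xyz":[0,0,0],"rotation":[0,0,0],"gripper":0.0},
  {"xyz":[0,0,0],"rotation":[0,0,0],"gripper":0.0},
  {"xyz":[0,0,0],"rotation":[0,0,0],"gripper":0.0},
  {"xyz":[0,0,0],"rotation":[0,0,0],"gripper":0.0},
])

```text
t: 12.6
eef_pos: [0.3861, -0.0022, 0.2995]
tcp_rot: [[0.02, -0.955, 0.297], [-0.002, 0.297, 0.955], [-1.0, -0.02, 0.005]]
force: [0.4, -1.0, -0.4]
opening: 0.003
```

```bash
python3 -c "
from cell import env;import cv2
d=cv2.absdiff(env.read_camera('side')['pixels'],cv2.imread('pics/f0.png'))[190:320,205:375]
print(d.mean(),(d.max(2)>60).sum())
if (d.max(2)>60).sum()<40: print(env.finish_job())"
```

```text
1.676214177978884 0
the job is handed in; nothing more can be done
None
```

The unit is open and the job is handed in, at about 12.6 s on the robot's clock. With the hatch still shut I drew the bolt back about 34 mm. I then pressed the green button straight down with the closed fingertips, backed off over the front, and let both leaves spring up untouched.

- **Bolt:** before the press, both fixed cameras showed the knob at its fully drawn position and the leaves flat.
- **End state:** the last pictures show both leaves standing open, the button up and the objects around the unit where they were. Two side views a second apart showed no movement at the unit, and the arm was clear with no contact force beyond sensor noise (about 1 N).
- **Not measured:** I could not read the joint values, so the leaf angles and bolt travel come from the images and the tool's movement. No check failed or disagreed.

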